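# Put the deep sockets back in the socket tray

## Task

Put the four deep sockets that are scattered over the transmission bench back in the blue socket tray, each in the hole made for its size, upright with its mouth up and all the way down. The toothed sun gear and the flanged sleeve standing among them are transmission parts, not sockets: leave those two standing where they are.

Things in the scene. Friction and masses are not known exactly. Their poses are not given: they have to be found in the camera images.
- socket_a_center (a point): The smallest deep socket: a smooth round steel wrench socket, 26 mm across outside and 80 mm long, standing upright on the bench with its hexagonal mouth up (17 mm across flats, 35 mm deep). About 0.17 kg. Straight-sided; the lowest 5 mm taper in to 20 mm. The point is on its axis, half-way up (40 mm above its foot); z points up out of the mouth.
- socket_b_center (a point): The second smallest deep socket: a smooth round steel wrench socket, 33 mm across outside and 80 mm long, standing upright on the bench with its hexagonal mouth up (22 mm across flats, 35 mm deep). About 0.26 kg. Straight-sided; the lowest 5 mm taper in to 27 mm. The point is on its axis, half-way up (40 mm above its foot); z points up out of the mouth.
- socket_c_center (a point): The second largest deep socket: a smooth round steel wrench socket, 40 mm across outside and 80 mm long, standing upright on the bench with its hexagonal mouth up (27 mm across flats, 35 mm deep). About 0.36 kg. Straight-sided; the lowest 5 mm taper in to 34 mm. The point is on its axis, half-way up (40 mm above its foot); z points up out of the mouth.
- socket_d_center (a point): The largest deep socket: a smooth round steel wrench socket, 47 mm across outside and 80 mm long, standing upright on the bench with its hexagonal mouth up (32 mm across flats, 35 mm deep). About 0.48 kg. Straight-sided; the lowest 5 mm taper in to 41 mm. The point is on its axis, half-way up (40 mm above its foot); z points up out of the mouth.
- hole_a (a point): Hole for the smallest socket: round, 32 mm wide, 16 mm deep, with a 3 mm chamfer, in a 65 mm square blue block, top 23 mm above the bench. Four such blocks stand in any order in a row, 66 mm apart, in the blue tray (74 x 272 mm, plus a 20 mm grip loop at each end), fixed to the bench. Point: centre of the hole's mouth, level with the block's top; z up, y along the row.
- hole_b (a point): Hole for the second smallest socket: round, 39 mm wide, 16 mm deep, with a 3 mm chamfer, in a 65 mm square blue block, top 23 mm above the bench. Four such blocks stand in any order in a row, 66 mm apart, in the blue tray (74 x 272 mm, plus a 20 mm grip loop at each end), fixed to the bench. Point: centre of the hole's mouth, level with the block's top; z up, y along the row.
- hole_c (a point): Hole for the second largest socket: round, 46 mm wide, 16 mm deep, with a 3 mm chamfer, in a 65 mm square blue block, top 23 mm above the bench. Four such blocks stand in any order in a row, 66 mm apart, in the blue tray (74 x 272 mm, plus a 20 mm grip loop at each end), fixed to the bench. Point: centre of the hole's mouth, level with the block's top; z up, y along the row.
- hole_d (a point): Hole for the largest socket: round, 53 mm wide, 16 mm deep, with a 3 mm chamfer, in a 65 mm square blue block, top 23 mm above the bench. Four such blocks stand in any order in a row, 66 mm apart, in the blue tray (74 x 272 mm, plus a 20 mm grip loop at each end), fixed to the bench. Point: centre of the hole's mouth, level with the block's top; z up, y along the row.
- sun_gear_center (a point): Not a socket: a long steel sun gear standing on end, 42 mm across and 70 mm high, with 14 coarse teeth all round its upper part and a round bore; a transmission part. The point is on its axis, half-way up (35 mm above the bench); z up.
- sleeve_center (a point): Not a socket: a thin-walled steel sleeve standing on its flange, 36 mm across and 69 mm high, with a round 28 mm bore and a 54 mm flange, 8 mm thick, at its foot; a transmission part. The point is on its axis, half-way up (34.5 mm above the bench); z up.
There are look-alikes about, which are no part of the job. Leave any yellow look-alike of the part that bears socket_b_center alone.

How it is judged:
By the outcome, as a careful person would: the job done as asked, in the order asked, and still so for the second after the job is handed in, with the robot touching nothing.
It also fails if it takes over 93 s, if anything falls off the work surface, if the arm or the gripper's body presses on something with over 40 N, if the wrist force passes 120 N, or if a joint passes its speed limit or range.

## Robot

A 6-joint arm with a two-finger parallel gripper is mounted at the origin on the work surface. World frame = base frame: x ahead of the robot, y to its left, z up, the work surface at z = 0. Lengths are in m, angles in rad, forces in N, time in s.
With the tool pointing down it reaches from about 0.35 to 0.85 m from the base axis. Payload 8.1 kg.
Tool frame: the origin (TCP) lies between the finger pads; the fingertips stand 11 mm ahead of it and the grasp point (between the pads) lies 8 mm behind it (tips_ahead is the z of the fingertips in the tool frame, in m); z points along the fingers, y is the line along which they close (so a half turn about z gives the same grasp; the last joint's range is limited). The gripper opens to 93 mm and grips with 3 to 60 N. Pads are 15 mm wide; open, the fingers measure 128 mm over their backs; the gripper's body (75 mm by 188 mm) begins 65 mm behind the grasp point.
Start: joints at [1.101, 0.13, 1.488, -0, 1.523, -0.085], TCP at [0.225, 0.556, 0.207] pointing down, gripper open.
Joint ranges: [-2.96, 2.96], [-0.89, 2.26], [0.02, 2.5], [-1.34, 4.48], [0, 2.73], [-2.66, 2.66]. Speed limits (rad/s): [2.39, 2.39, 2.79, 3.14, 3.14, 3.14].

## Interface

Orientations are given as a rotation vector (axis times angle).
In Python, from plant import read_state, read_camera, close_job, tips_ahead gives the robot as it stands. The module is installed in compiled form; this text tells all that it offers.
- The arm moves only by the tool move_arm, never from a script. Its argument "plan" is a list of rows, each a list of 7 numbers: the turn, a rotation vector about the tool's x, y, z in units of 6 degrees (1.0 is 6 degrees), then the shift along the tool's x, y, z in units of 25 mm (1.0 is 25 mm), then the finger opening in mm, from 0 to 93. A call has exactly 10 rows; each row shifts and turns the commanded pose from where the row before left it, along the tool's axes as they then stand; what a row does not reach is not made up. A row lasts 1/10 s, in which the tool goes at most 50 mm and 8.59 degrees, less where a joint would pass 70% of its speed; a pose out of reach is approached as far as the arm can. A call is refused whole if a number of a shift passes 1 or a number of a turn 1, either way. A call with a gripper value outside its range is refused whole. The fingers move at their own pace and stop on an object; "force" is the grip in N (left out, the last holds). Time passes only in rows, so rows that do not move let the fingers close, or fill a call up. It gives the time, the measured TCP pose, the force, the opening and the grip force at its end, in the units of the state.
- read_state(): the state, without advancing time (a new reading comes with each control period).
- read_camera(name): name is "side" or "top" or "wrist"; returns a dict with "frame" (400x640x3 uint8, red, green, blue), "z_map" (400x640 float32, m along the optical axis (not along the pixel's ray), 0 where there is no reading), "fx", "fy", "cx", "cy" (pixels), "rvec" (rotation vector, rad) and "tvec" (3), from world to camera coordinates, as OpenCV has them. Camera axes: x right, y down, z forward; pixel columns grow to the right and rows downward; lengths in m; the calibration is good to about 2 mm. A picture is of the moment at which its call begins.
- close_job(): hands the job in; it is judged then, once.
The state is a dict: "t": time; "q": joint angles; "dq": joint speeds; "joint_torque": joint torques, N m; "tool_pos": TCP position; "orientation": TCP orientation; "force": force on the tool from outside, world axes, zero at the start; "wrist_torque": the same for the moment, N m; "opening": finger opening in m; "gripper_force": force on a finger pad.
Only numpy, scipy, OpenCV 4.12 (cv2) and the standard library are available. Lean on these libraries where they do the work, as an engineer would, in place of code of your own. Each camera call takes 0.05 s, during which the arm holds its last target. There are 200 camera calls.

## Working session

There is one attempt and no reset: what is moved stays moved. The work goes in short steps, Python scripts to look and compute and a tool call to move; the robot and the scene stay as the last step left them, time stands still between calls to the robot, and variables do not carry over. Pictures are saved under pics/ and viewed, at most 14 in all, crops included, and the job is handed in when it is done.

Besides the shell and the picture viewer there is one more tool, called after ">>>" in YAML: its name, and indented under it one key for each argument. move_arm: Moves the arm, as the interface text tells. Its arguments: {"type":"object","properties":{"plan":{"type":"array","items":{"type":"array","items":{"type":"number"}}},"force":{"type":"number"}},"required":["plan"]}

```bash
mkdir -p pics; ls; cat > h.py <<'E'
import numpy as np, cv2
from plant import *
def cam(n):
    c=read_camera(n); c['R']=cv2.Rodrigues(np.array(c['rvec'],float))[0]; c['t']=np.array(c['tvec'],float).ravel(); return c
def cloud(c):
    z=c['z_map']; v,u=np.indices(z.shape)
    P=np.stack([(u-c['cx'])/c['fx']*z,(v-c['cy'])/c['fy']*z,z],-1)
    W=(P-c['t'])@c['R']; W[z==0]=np.nan; return W
def save(c,n): cv2.imwrite('pics/'+n,c['frame'][:,:,::-1])
E
python3 - <<'E'
from h import *
s=read_state(); print({k:np.round(v,3) for k,v in s.items()},tips_ahead)
fr=[]
for n in ('top','side'):
    c=cam(n); np.savez('pics/%s0.npz'%n,**{k:v for k,v in c.items()}); save(c,n+'0.png'); print(n,-c['R'].T@c['t'])
E
```

```text
pics
{'t': np.float64(0.0), 'q': array([ 1.101,  0.131,  1.489, -0.   ,  1.523, -0.085]), 'dq': array([ 0.001, -0.002, -0.001, -0.001,  0.001, -0.   ]), 'joint_torque': array([ 2.0000e-03, -5.5985e+01, -4.9176e+01,  7.7000e-02,  3.5000e-02,
       -0.0000e+00]), 'tool_pos': array([0.225, 0.556, 0.206]), 'orientation': array([-6.010e-01, -3.083e+00,  3.000e-03]), 'force': array([ 0.005,  0.39 , -0.389]), 'wrist_torque': array([0.016, 0.021, 0.003]), 'gripper_force': np.float64(0.0), 'opening': np.float64(0.093)} 0.011
top [0.46290496 0.01923642 0.84443925]
side [ 0.32188607 -0.90787251  0.71024772]
```

View pics/top0.png

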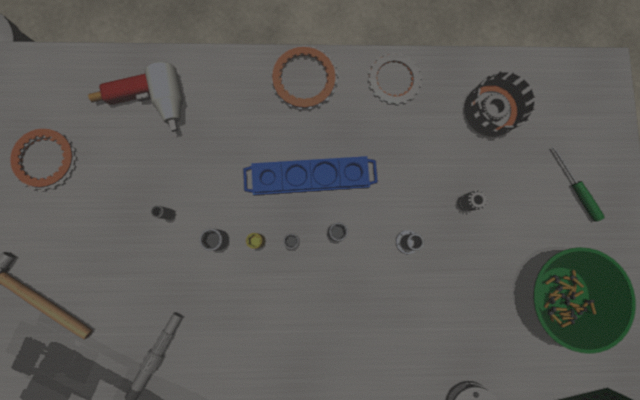

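View pics/side0.png

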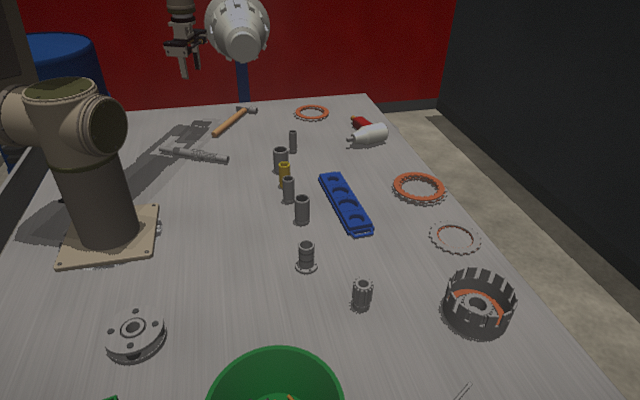

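The top view shows these candidates: a small dark socket at (160,212), a large one at (213,240), the yellow look-alike at (256,241), and steel ones at (292,241) and (337,232). The flanged sleeve is at (408,241) and the toothed gear at (470,201). The tray holes are at (268,177), (297,175), (324,174) and (353,172). Next I'll measure heights and diameters.

```bash
python3 - <<'E'
from h import *
c=dict(np.load('pics/top0.npz')); W=cloud(c)
m=((W[...,2]>.06)&(W[...,2]<.095)&(W[...,0]>.3)).astype(np.uint8)
n,l,st,ce=cv2.connectedComponentsWithStats(m)
for i in range(1,n):
    if st[i,4]<25: continue
    k=(l==i)&(W[...,2]>np.nanpercentile(W[l==i][:,2],80)-.006)
    p=W[k]; (cx,cy),r=cv2.minEnclosingCircle(p[:,:2].astype(np.float32))
    print(ce[i].round(),st[i,4],'z',np.percentile(p[:,2],50).round(4),'circ',round(cx,4),round(cy,4),'dia',round(2*r,4),'bbox',p.min(0).round(3),p.max(0).round(3),c['frame'][k].mean(0).round())
# tray
f=c['frame'].astype(int); b=((f[...,2]>f[...,0]+40)&(f[...,2]>f[...,1]+25)&(np.indices(m.shape)[1]<400)).astype(np.uint8)
p=W[(b>0)&(abs(W[...,2]-.023)<.003)]
print('tray',cv2.minAreaRect(p[:,:2].astype(np.float32)))
h=((W[...,2]<.015)).astype(np.uint8); h[:150]=0;h[198:]=0;h[:,:250]=0;h[:,372:]=0
n,l,st,ce=cv2.connectedComponentsWithStats(h)
for i in range(1,n):
    if st[i,4]>60: print(ce[i],st[i])
im=cv2.resize(c['frame'][150:260,140:500,::-1],None,fx=2.2,fy=2.2,interpolation=2); cv2.imwrite('pics/crop.png',cv2.convertScaleAbs(im,alpha=1.6))
E
```

```text
[160.  82.] 793 z 0.0664 circ 0.818 0.3392 dia 0.0987 bbox [0.769 0.312 0.062] [0.866 0.369 0.072] [110. 111. 113.]
[489.  82.] 162 z 0.0773 circ 0.8143 -0.4036 dia 0.0945 bbox [ 0.784 -0.442  0.072] [ 0.844 -0.366  0.081] [82. 79. 77.]
[515.  76.] 65 z 0.0763 circ 0.8351 -0.4593 dia 0.0197 bbox [ 0.831 -0.469  0.072] [ 0.842 -0.45   0.081] [76. 74. 73.]
[525.  83.] 63 z 0.0767 circ 0.8178 -0.481 dia 0.0193 bbox [ 0.811 -0.489  0.071] [ 0.826 -0.474  0.081] [77. 75. 74.]
[531.  94.] 64 z 0.0769 circ 0.7938 -0.4955 dia 0.0207 bbox [ 0.784 -0.497  0.072] [ 0.804 -0.49   0.082] [79. 77. 76.]
[478. 106.] 54 z 0.0765 circ 0.764 -0.3698 dia 0.0192 bbox [ 0.755 -0.373  0.073] [ 0.774 -0.366  0.08 ] [77. 76. 74.]
[532. 106.] 57 z 0.0773 circ 0.7643 -0.495 dia 0.0208 bbox [ 0.755 -0.499  0.072] [ 0.774 -0.489  0.08 ] [85. 84. 82.]
[484. 117.] 55 z 0.0769 circ 0.7388 -0.3818 dia 0.0174 bbox [ 0.731 -0.389  0.072] [ 0.746 -0.376  0.08 ] [74. 72. 71.]
[518. 123.] 107 z 0.0772 circ 0.7292 -0.4567 dia 0.0754 bbox [ 0.712 -0.49   0.072] [ 0.746 -0.422  0.083] [85. 84. 81.]
[495. 125.] 54 z 0.0774 c
[... 701 characters left out ...]
 circ 0.4671 0.0488 dia 0.0328 bbox [0.452 0.034 0.075] [0.483 0.064 0.083] [77. 77. 77.]
[415. 242.] 127 z 0.0695 circ 0.4626 -0.2161 dia 0.0361 bbox [ 0.445 -0.233  0.065] [ 0.479 -0.199  0.073] [94. 95. 95.]
[595. 278.] 1533 z 0.0737 circ 0.3411 -0.5717 dia 0.2218 bbox [ 0.3   -0.682  0.069] [ 0.449 -0.462  0.079] [40. 71. 46.]
tray ((0.6193499565124512, 0.006133139133453369), (0.06475000083446503, 0.2628563642501831), 3.6338069438934326)
[310.84071484 172.44871795] [ 250  150  122   48 2574]
[324.87531807 173.54707379] [314 163  23  22 393]
[353.30049261 171.7044335 ] [346 164  16  16 203]
[296.38175676 175.27702703] [287 166  20  19 296]
[267.65277778 177.09027778] [261 171  14  13 144]
```

View pics/crop.png

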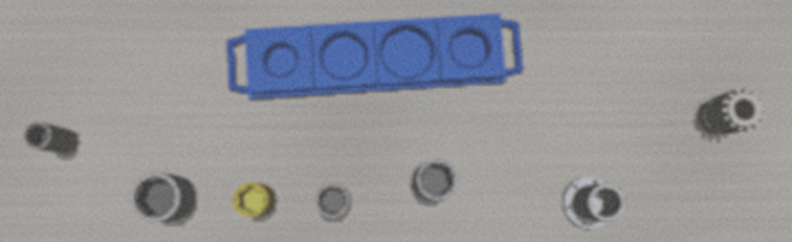

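I identified everything by diameter. The sockets are a (160,212), d (213,240), b (292,241) and c (337,232). The holes from left to right are a, c, d, b. Starting with a, I'll turn the closing axis across the row on the way there.

>>> move_arm:
  plan:
    - [0,0,1,-1,0.28,0,93]
    - [0,0,1,-1,0.28,0,93]
    - [0,0,1,-1,0.28,0,93]
    - [0,0,1,-1,0.28,0,93]
    - [0,0,1,-1,0.28,0,93]
    - [0,0,1,-1,0.28,0,93]
    - [0,0,1,-1,0.28,0,93]
    - [0,0,1,-1,0.28,0,93]
    - [0,0,1,-1,0.28,0,93]
    - [0,0,0.73,-1,0.28,0,93]
  force: 30

```text
t: 1.1
tool_pos: [0.4327, 0.4185, 0.2063]
orientation: [-2.033, -2.395, 0.002]
force: [-0.4, 0.4, -0.4]
opening: 0.0929
gripper_force: 0.0
```

```bash
cat >> h.py <<'E'
from scipy.spatial.transform import Rotation as Ro
A=np.deg2rad(3.63)
def togo(*tgts,yaw=A):
    "rotation (6deg units) and successive shifts (25mm units, in final tool frame) to the targets"
    s=read_state(); R=Ro.from_rotvec(s['orientation']); y=np.array([np.cos(yaw),np.sin(yaw),0]); z=np.array([0,0,-1.])
    G=np.stack([np.cross(y,z),y,z],1)
    print('t',round(float(s['t']),2),'pos',s['tool_pos'].round(4),'F',s['force'].round(1),'open',round(float(s['opening']),4),'turn',((R.inv()*Ro.from_matrix(G)).as_rotvec(degrees=True)/6).round(2))
    p=s['tool_pos']
    for t in tgts:
        print('->',t,(G.T@(np.array(t)-p)/.025).round(2)); p=np.array(t)
E
python3 - <<'E'
from h import *
togo((.530,.3275,.16),(.530,.3275,.047),(.530,.3275,.16),(.613,.105,.16))
c=cam('wrist'); save(c,'w1.png'); W=cloud(c)
print(-c['R'].T@c['t'])
E
```

```text
t 1.1 pos [0.4327 0.4185 0.2063] F [-0.4  0.4 -0.4] open 0.0929 turn [-0.01  0.01  0.95]
-> (0.53, 0.3275, 0.16) [-3.88  3.65  1.85]
-> (0.53, 0.3275, 0.047) [0.   0.   4.52]
-> (0.53, 0.3275, 0.16) [ 0.    0.   -4.52]
-> (0.613, 0.105, 0.16) [-9.09  2.75  0.  ]
[0.419028   0.5010931  0.38517004]
```

View pics/w1.png

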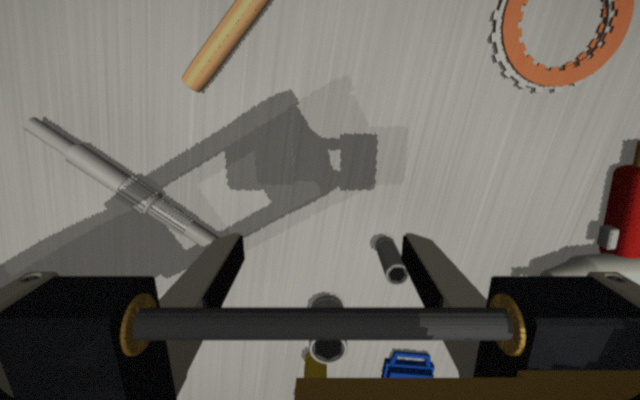

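The wrist view shows socket a at (397,272), between the fingers and ahead of them. Next I'll move over it.

>>> move_arm:
  plan:
    - [0,0,0.95,0,0,0,93]
    - [0,0,0,-0.78,0.73,0.37,93]
    - [0,0,0,-0.78,0.73,0.37,93]
    - [0,0,0,-0.78,0.73,0.37,93]
    - [0,0,0,-0.78,0.73,0.37,93]
    - [0,0,0,-0.76,0.73,0.37,93]
    - [0,0,0,0,0,0,93]
    - [0,0,0,0,0,0,93]
    - [0,0,0,0,0,0,93]
    - [0,0,0,0,0,0,93]

```text
t: 2.15
tool_pos: [0.5294, 0.3299, 0.1613]
orientation: [2.144, 2.297, 0.001]
force: [0.0, 0.4, 0.6]
opening: 0.0929
gripper_force: 0.0
```

```bash
cat >> h.py <<'E'
def rings(c,zlo,zhi,box):
    "enclosing circles of top surfaces in world height band, box=(x0,x1,y0,y1)"
    W=cloud(c); x0,x1,y0,y1=box
    m=((W[...,2]>zlo)&(W[...,2]<zhi)&(W[...,0]>x0)&(W[...,0]<x1)&(W[...,1]>y0)&(W[...,1]<y1)).astype(np.uint8)
    n,l,st,ce=cv2.connectedComponentsWithStats(m)
    for i in range(1,n):
        if st[i,4]<25: continue
        p=W[l==i]; (cx,cy),r=cv2.minEnclosingCircle(p[:,:2].astype(np.float32))
        print('ring px',ce[i].round(),'n',st[i,4],'xy',round(cx,4),round(cy,4),'dia',round(2*r,4),'z',p[:,2].mean().round(4))
E
python3 - <<'E'
from h import *
togo((.530,.3275,.16),(.530,.3275,.047),(.530,.3275,.16),(.613,.105,.16))
c=cam('wrist'); save(c,'w2.png')
rings(c,.073,.087,(.49,.57,.29,.37))
rings(cam('top'),.074,.085,(.5,.56,.3,.36))
E
```

```text
t 2.15 pos [0.5294 0.3299 0.1613] F [0.  0.4 0.6] open 0.0929 turn [ 0.01 -0.    0.05]
-> (0.53, 0.3275, 0.16) [-0.1   0.02  0.05]
-> (0.53, 0.3275, 0.047) [0.   0.   4.52]
-> (0.53, 0.3275, 0.16) [ 0.    0.   -4.52]
-> (0.613, 0.105, 0.16) [-9.09  2.75  0.  ]
ring px [324. 198.] n 446 xy 0.5307 0.3307 dia 0.027 z 0.0792
ring px [157. 211.] n 78 xy 0.5305 0.3273 dia 0.0264 z 0.0787
```

View pics/w2.png

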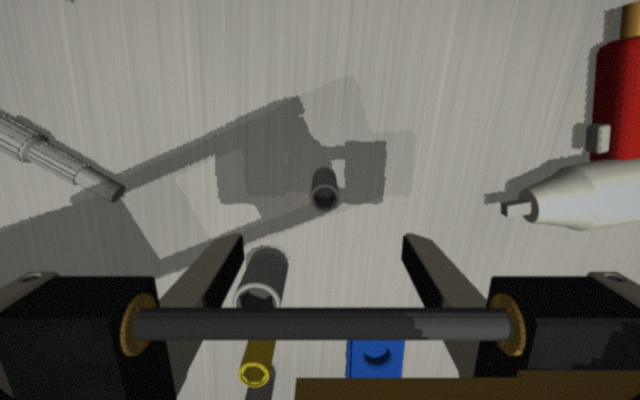

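Socket a at (324,198) is centred between the fingers. Wrist and top disagree by 3 mm along the row, so I'm taking the middle, which is where the arm already is. Descending and gripping.

>>> move_arm:
  plan:
    - [0,0,0.05,0,0.02,0.92,60]
    - [0,0,0,0,0,0.92,50]
    - [0,0,0,0,0,0.92,45]
    - [0,0,0,0,0,0.92,45]
    - [0,0,0,0,0,0.89,45]
    - [0,0,0,0,0,0,20]
    - [0,0,0,0,0,0,20]
    - [0,0,0,0,0,0,20]
    - [0,0,0,0,0,0,20]
    - [0,0,0,0,0,0,20]

```text
t: 3.25
tool_pos: [0.5315, 0.3297, 0.0485]
orientation: [2.15, 2.289, 0.004]
force: [-1.0, 0.1, 6.8]
opening: 0.0252
gripper_force: 30.0
```

>>> move_arm:
  plan:
    - [0,0,0,0,0,-0.9,20]
    - [0,0,0,0,0,-0.9,20]
    - [0,0,0,0,0,-0.9,20]
    - [0,0,0,0,0,-0.9,20]
    - [0,0,0,0,0,-0.9,20]
    - [0,0,0,-0.9,0.3,0,20]
    - [0,0,0,-0.9,0.3,0,20]
    - [0,0,0,-0.9,0.3,0,20]
    - [0,0,0,-0.9,0.3,0,20]
    - [0,0,0,-0.9,0.3,0,20]

```text
t: 4.25
tool_pos: [0.575, 0.2181, 0.1592]
orientation: [2.151, 2.29, 0.0]
force: [-0.1, -0.1, -1.4]
opening: 0.025
gripper_force: 30.0
```

>>> move_arm:
  plan:
    - [0,0,0,-0.9,0.24,0,20]
    - [0,0,0,-0.9,0.24,0,20]
    - [0,0,0,-0.9,0.24,0,20]
    - [0,0,0,-0.9,0.24,0,20]
    - [0,0,0,-0.9,0.24,0,20]
    - [0,0,0,0,0,0,20]
    - [0,0,0,0,0,0,20]
    - [0,0,0,0,0,0,20]
    - [0,0,0,0,0,0,20]
    - [0,0,0,0,0,0,20]

```text
t: 5.25
tool_pos: [0.6115, 0.1095, 0.1591]
orientation: [-2.15, -2.291, -0.0]
force: [-0.0, -0.2, -2.2]
opening: 0.0254
gripper_force: 30.0
```

```bash
cat >> h.py <<'E'
def tray(c):
    "tray rect from blue top-surface points and hole centres: rim = outline of blue-top gap"
    W=cloud(c); f=c['frame'].astype(int); b=(f[...,2]>f[...,0]+35)&(f[...,2]>f[...,1]+20)
    p=W[b&(abs(W[...,2]-.023)<.003)&(W[...,0]<.7)&(abs(W[...,1])<.17)]
    print('tray',np.round(cv2.minAreaRect(p[:,:2].astype(np.float32))[0],4),np.round(cv2.minAreaRect(p[:,:2].astype(np.float32))[1:][0],4),cv2.minAreaRect(p[:,:2].astype(np.float32))[2])
    # rasterise top surface at 0.5 mm, fill, look for round gaps
    o=np.array([.55,-.17]); g=np.zeros((320,680),np.uint8)
    ij=((p[:,:2]-o)/.0005).astype(int); ok=(ij>=0).all(1)&(ij[:,0]<320)&(ij[:,1]<680); g[ij[ok,0],ij[ok,1]]=255
    g=cv2.morphologyEx(g,cv2.MORPH_CLOSE,np.ones((9,9)))
    cs,hi=cv2.findContours(g,cv2.RETR_CCOMP,cv2.CHAIN_APPROX_NONE)
    for k,h in zip(cs,hi[0]):
        if h[3]>=0 and cv2.contourArea(k)>800:
            (y,x),r=cv2.minEnclosingCircle(k); print('hole',np.round([o[0]+x*.0005,o[1]+y*.0005],4),'dia',round(r*.001,4),'area-dia',round(.0005*2*np.sqrt(cv2.contourArea(k)/np.pi),4))
E
python3 - <<'E'
from h import *
togo((.613,.105,.16))
c=cam('wrist'); save(c,'w3.png'); tray(c)
print('top0'); tray(dict(np.load('pics/top0.npz')))
rings(cam('top'),.16,.205,(.58,.66,.06,.15))
E
```

```text
t 5.25 pos [0.6115 0.1095 0.1591] F [-0.  -0.2 -2.2] open 0.0254 turn [-0. -0.  0.]
-> (0.613, 0.105, 0.16) [-0.18  0.05 -0.04]
tray [0.6202 0.0091] [0.0651 0.2635] 3.6536598205566406
top0
tray [0.619  0.0059] [0.0655 0.2632] 3.6338069438934326
hole [ 0.6266 -0.0928] dia 0.0463 area-dia 0.0428
hole [0.6124 0.1049] dia 0.0405 area-dia 0.0365
hole [0.6173 0.04  ] dia 0.0538 area-dia 0.0501
hole [ 0.6219 -0.0295] dia 0.0644 area-dia 0.0573
```

View pics/w3.png

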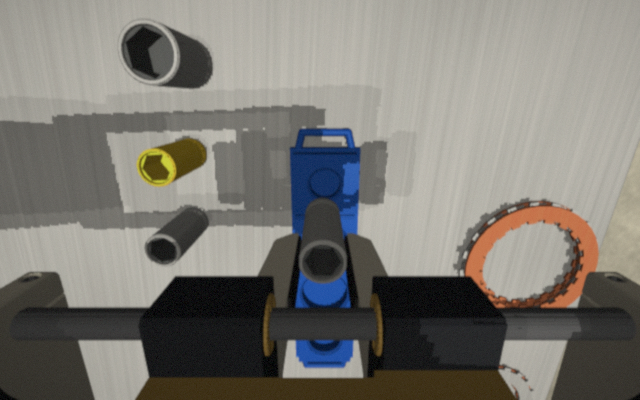

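The held socket's mouth is at (325,260), hole a is at (325,183), and the tray row runs vertically. I'll measure the held socket in this same view.

```bash
python3 - <<'E'
from h import *
c=cam('wrist')
rings(c,.184,.200,(.58,.65,.06,.15))
W=cloud(c); p=W[195:235,290:355].reshape(-1,3); p=p[(p[:,2]>.125)&(p[:,2]<.19)&(abs(p[:,0]-.612)<.016)]
print(len(p),p.min(0),p.max(0))
E
```

```text
ring px [323. 256.] n 2195 xy 0.6109 0.1183 dia 0.0553 z 0.1907
1064 [0.59613378 0.11040449 0.12509431] [0.62798748 0.12385792 0.18337071]
```

>>> move_arm:
  plan:
    - [0,0,0,-0.1,0.08,0.3,20]
    - [0,0,0,0,0,0.8,20]
    - [0,0,0,0,0,0.8,20]
    - [0,0,0,0,0,0.8,20]
    - [0,0,0,0,0,0.6,20]
    - [0,0,0,0,0,0.1,20]
    - [0,0,0,0,0,0.1,20]
    - [0,0,0,0,0,0.1,20]
    - [0,0,0,0,0,0.1,20]
    - [0,0,0,0,0,0.1,20]

```text
t: 6.4
tool_pos: [0.6145, 0.1063, 0.0648]
orientation: [2.15, 2.289, 0.002]
force: [0.5, -0.5, -2.1]
opening: 0.0254
gripper_force: 30.0
```

>>> move_arm:
  plan:
    - [0,0,0,0,0,0.12,20]
    - [0,0,0,0,0,0.12,20]
    - [0,0,0,0,0,0.1,20]
    - [0,0,0,0,0,0,20]
    - [0,0,0,0,0,0,50]
    - [0,0,0,0,0,0,60]
    - [0,0,0,0,0,0,60]
    - [0,0,0,0,0,-0.5,60]
    - [0,0,0,0,0,-0.9,60]
    - [0,0,0,0,0,-0.9,60]

```text
t: 7.4
tool_pos: [0.6137, 0.1063, 0.1142]
orientation: [-2.151, -2.289, 0.001]
force: [0.4, 0.3, -0.4]
opening: 0.0593
gripper_force: 0.0
```

```bash
python3 - <<'E'
from h import *
togo((.614,.107,.16),(.4715,.218,.16),(.4715,.218,.047),(.4715,.218,.16))
c=cam('wrist'); rings(c,.08,.093,(.58,.65,.06,.15));rings(c,.073,.079,(.58,.65,.06,.15)); rings(c,.073,.087,(.43,.52,.17,.26))
E
```

```text
t 7.4 pos [0.6137 0.1063 0.1142] F [ 0.4  0.3 -0.4] open 0.0593 turn [-0.    0.   -0.01]
-> (0.614, 0.107, 0.16) [ 0.03  0.01 -1.83]
-> (0.4715, 0.218, 0.16) [ 4.79 -5.41  0.  ]
-> (0.4715, 0.218, 0.047) [0.   0.   4.52]
-> (0.4715, 0.218, 0.16) [ 0.    0.   -4.52]
ring px [322. 220.] n 695 xy 0.6134 0.1071 dia 0.0269 z 0.086
ring px [323. 202.] n 80 xy 0.6133 0.1115 dia 0.0247 z 0.0761
ring px [322. 224.] n 73 xy 0.6137 0.1053 dia 0.0175 z 0.076
ring px [107.  37.] n 3087 xy 0.4718 0.2179 dia 0.0486 z 0.0791
```

Socket a is seated, with its top at about 0.087. Next is d.

>>> move_arm:
  plan:
    - [0,0,0,0.79,-0.9,-0.1,85]
    - [0,0,0,0.79,-0.9,-0.1,93]
    - [0,0,0,0.79,-0.9,0,93]
    - [0,0,0,0.79,-0.9,0,93]
    - [0,0,0,0.79,-0.9,0,93]
    - [0,0,0,0.8,-0.9,0,93]
    - [0,0,0,0,0,0,93]
    - [0,0,0,0,0,0,93]
    - [0,0,0,0,0,0,93]
    - [0,0,0,0,0,0,93]

```text
t: 8.45
tool_pos: [0.4726, 0.2158, 0.1183]
orientation: [2.152, 2.288, 0.001]
force: [0.9, 0.2, -0.6]
opening: 0.093
gripper_force: 0.0
```

```bash
python3 - <<'E'
from h import *
togo((.4715,.217,.119),(.4715,.217,.047))
c=cam('wrist'); rings(c,.073,.087,(.43,.52,.17,.26))
E
```

```text
t 8.45 pos [0.4726 0.2158 0.1183] F [ 0.9  0.2 -0.6] open 0.093 turn [ 0.01  0.   -0.02]
-> (0.4715, 0.217, 0.119) [ 0.05 -0.04 -0.03]
-> (0.4715, 0.217, 0.047) [0.   0.   2.88]
ring px [322. 212.] n 1706 xy 0.4721 0.2184 dia 0.0479 z 0.0796
```

>>> move_arm:
  plan:
    - [0,0,0,0.05,-0.02,0.75,90]
    - [0,0,0,0,0,0.75,80]
    - [0,0,0,0,0,0.75,70]
    - [0,0,0,0,0,0.6,70]
    - [0,0,0,0,0,0,40]
    - [0,0,0,0,0,0,40]
    - [0,0,0,0,0,0,40]
    - [0,0,0,0,0,0,40]
    - [0,0,0,0,0,0,40]
    - [0,0,0,0,0,-0.3,40]
  force: 40

```text
t: 9.5
tool_pos: [0.4702, 0.2173, 0.0535]
orientation: [-2.15, -2.289, 0.003]
force: [-0.6, 0.3, -4.9]
opening: 0.0466
gripper_force: 40.0
```

```bash
python3 - <<'E'
from h import *
togo((.472,.217,.16),(.6223,-.0246,.16),(.6223,-.0246,.056))
E
```

```text
t 9.5 pos [0.4702 0.2173 0.0535] F [-0.6  0.3 -4.9] open 0.0466 turn [-0.02  0.01 -0.01]
-> (0.472, 0.217, 0.16) [-0.02  0.07 -4.26]
-> (0.6223, -0.0246, 0.16) [-10.03   5.39   0.  ]
-> (0.6223, -0.0246, 0.056) [0.   0.   4.16]
```

>>> move_arm:
  plan:
    - [0,0,0,0,0,-0.9,40]
    - [0,0,0,0,0,-0.9,40]
    - [0,0,0,0,0,-0.9,40]
    - [0,0,0,0,0,-0.9,40]
    - [0,0,0,-0.3,0.15,-0.7,40]
    - [0,0,0,-0.9,0.5,0,40]
    - [0,0,0,-0.9,0.5,0,40]
    - [0,0,0,-0.9,0.5,0,40]
    - [0,0,0,-0.9,0.5,0,40]
    - [0,0,0,-0.9,0.5,0,40]

```text
t: 10.5
tool_pos: [0.5445, 0.1011, 0.1614]
orientation: [-2.15, -2.289, 0.002]
force: [0.1, -0.3, -4.0]
opening: 0.0462
gripper_force: 40.0
```

>>> move_arm:
  plan:
    - [0,0,0,-0.9,0.5,0,40]
    - [0,0,0,-0.9,0.5,0,40]
    - [0,0,0,-0.9,0.5,0,40]
    - [0,0,0,-0.9,0.5,0,40]
    - [0,0,0,-0.9,0.5,0,40]
    - [0,0,0,-0.75,0.3,0,40]
    - [0,0,0,0,0,0,40]
    - [0,0,0,0,0,0,40]
    - [0,0,0,0,0,0,40]
    - [0,0,0,0,0,0,40]

```text
t: 11.5
tool_pos: [0.6224, -0.0238, 0.1618]
orientation: [-2.15, -2.29, 0.0]
force: [-0.4, -0.2, -5.4]
opening: 0.0462
gripper_force: 40.0
```

```bash
python3 - <<'E'
from h import *
togo((.6225,-.0246,.16),(.6225,-.0246,.056))
c=cam('wrist'); tray(c); save(c,'w4.png')
E
```

```text
t 11.5 pos [ 0.6224 -0.0238  0.1618] F [-0.4 -0.2 -5.4] open 0.0462 turn [-0. -0. -0.]
-> (0.6225, -0.0246, 0.16) [-0.03  0.    0.07]
-> (0.6225, -0.0246, 0.056) [0.   0.   4.16]
tray [0.6176 0.0453] [0.0652 0.1913] 3.634873867034912
hole [0.6132 0.1135] dia 0.0448 area-dia 0.0394
hole [0.6176 0.0417] dia 0.0481 area-dia 0.0466
```

View pics/w4.png

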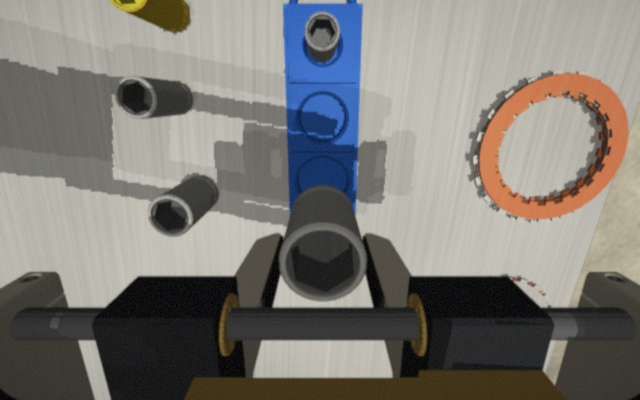

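Socket a stands in its hole at (323,35), hole c is at (323,115), and hole d at (323,178) is partly hidden by the held socket d. Next I'll insert d.

>>> move_arm:
  plan:
    - [0,0,0,-0.04,-0.01,0.4,40]
    - [0,0,0,0,0,0.8,40]
    - [0,0,0,0,0,0.8,40]
    - [0,0,0,0,0,0.8,40]
    - [0,0,0,0,0,0.6,40]
    - [0,0,0,0,0,0.1,40]
    - [0,0,0,0,0,0.1,40]
    - [0,0,0,0,0,0.1,40]
    - [0,0,0,0,0,0.1,40]
    - [0,0,0,0,0,0.1,40]

```text
t: 12.55
tool_pos: [0.6233, -0.0258, 0.0651]
orientation: [2.15, 2.289, 0.001]
force: [0.5, 0.7, -4.9]
opening: 0.0462
gripper_force: 40.0
```

>>> move_arm:
  plan:
    - [0,0,0,0,0,0.12,40]
    - [0,0,0,0,0,0.12,40]
    - [0,0,0,0,0,0.1,40]
    - [0,0,0,0,0,0,40]
    - [0,0,0,0,0,0,70]
    - [0,0,0,0,0,0,75]
    - [0,0,0,0,0,0,75]
    - [0,0,0,0,0,-0.5,75]
    - [0,0,0,0,0,-0.9,75]
    - [0,0,0,0,0,-0.9,75]

```text
t: 13.55
tool_pos: [0.6226, -0.0257, 0.1148]
orientation: [2.151, 2.29, 0.0]
force: [0.2, 0.0, 0.4]
opening: 0.0749
gripper_force: 0.0
```

```bash
python3 - <<'E'
from h import *
togo((.488,-.049,.114),(.488,-.049,.047))
c=cam('wrist'); rings(c,.081,.093,(.58,.65,-.08,.03)); rings(c,.073,.087,(.43,.53,-.1,.01))
E
```

```text
t 13.55 pos [ 0.6226 -0.0257  0.1148] F [0.2 0.  0.4] open 0.0749 turn [ 0.    0.   -0.01]
-> (0.488, -0.049, 0.114) [-0.59 -5.43  0.03]
-> (0.488, -0.049, 0.047) [0.   0.   2.68]
ring px [322. 220.] n 1801 xy 0.622 -0.0251 dia 0.0475 z 0.0867
ring px [141. 234.] n 1521 xy 0.4873 -0.0488 dia 0.0424 z 0.0788
```

Socket d is seated. Next is c.

>>> move_arm:
  plan:
    - [0,0,0,-0.1,-0.9,0,85]
    - [0,0,0,-0.1,-0.9,0,85]
    - [0,0,0,-0.1,-0.9,0,85]
    - [0,0,0,-0.1,-0.9,0,85]
    - [0,0,0,-0.1,-0.9,0,85]
    - [0,0,0,-0.1,-0.95,0,85]
    - [0,0,0,0,0,0,85]
    - [0,0,0,0,0,0,85]
    - [0,0,0,0,0,0,85]
    - [0,0,0,0,0,0,85]

```text
t: 14.6
tool_pos: [0.4885, -0.0491, 0.1137]
orientation: [2.15, 2.289, 0.001]
force: [-0.2, -0.3, -0.3]
opening: 0.085
gripper_force: 0.0
```

```bash
python3 - <<'E'
from h import *
togo((.487,-.0495,.114),(.487,-.0495,.0475))
c=cam('wrist'); rings(c,.073,.087,(.43,.53,-.1,.01))
E
```

```text
t 14.6 pos [ 0.4885 -0.0491  0.1137] F [-0.2 -0.3 -0.3] open 0.085 turn [ 0.01  0.   -0.01]
-> (0.487, -0.0495, 0.114) [-0.01 -0.06 -0.01]
-> (0.487, -0.0495, 0.0475) [0.   0.   2.66]
ring px [321. 217.] n 1338 xy 0.487 -0.0481 dia 0.0405 z 0.0794
```

>>> move_arm:
  plan:
    - [0,0,0,0.02,-0.06,0.75,80]
    - [0,0,0,0,0,0.75,70]
    - [0,0,0,0,0,0.75,62]
    - [0,0,0,0,0,0.4,62]
    - [0,0,0,0,0,0,34]
    - [0,0,0,0,0,0,34]
    - [0,0,0,0,0,0,34]
    - [0,0,0,0,0,0,34]
    - [0,0,0,0,0,0,34]
    - [0,0,0,0,0,-0.3,34]

```text
t: 15.65
tool_pos: [0.4852, -0.0486, 0.054]
orientation: [-2.15, -2.288, 0.002]
force: [-0.5, -0.3, -3.7]
opening: 0.0394
gripper_force: 40.0
```

```bash
python3 - <<'E'
from h import *
togo((.487,-.049,.16),(.618,.041,.16),(.618,.041,.056))
E
```

```text
t 15.65 pos [ 0.4852 -0.0486  0.054 ] F [-0.5 -0.3 -3.7] open 0.0394 turn [-0.02 -0.   -0.01]
-> (0.487, -0.049, 0.16) [-0.02  0.07 -4.24]
-> (0.618, 0.041, 0.16) [3.26 5.46 0.  ]
-> (0.618, 0.041, 0.056) [0.   0.   4.16]
```

>>> move_arm:
  plan:
    - [0,0,0,0,0,-0.9,34]
    - [0,0,0,0,0,-0.9,34]
    - [0,0,0,0,0,-0.9,34]
    - [0,0,0,0,0,-0.9,34]
    - [0,0,0,0,0,-0.7,34]
    - [0,0,0,0.54,0.9,0,34]
    - [0,0,0,0.54,0.9,0,34]
    - [0,0,0,0.54,0.9,0,34]
    - [0,0,0,0.54,0.9,0,34]
    - [0,0,0,0.54,0.9,0,34]

```text
t: 16.65
tool_pos: [0.5944, 0.0263, 0.1618]
orientation: [-2.151, -2.289, 0.001]
force: [0.3, 0.3, -2.8]
opening: 0.039
gripper_force: 40.0
```

>>> move_arm:
  plan:
    - [0,0,0,0.54,0.95,0,34]
    - [0,0,0,0,0,0,34]
    - [0,0,0,0,0,0,34]
    - [0,0,0,0,0,0,34]
    - [0,0,0,0,0,0,34]
    - [0,0,0,0,0,0,34]
    - [0,0,0,0,0,0,34]
    - [0,0,0,0,0,0,34]
    - [0,0,0,0,0,0,34]
    - [0,0,0,0,0,0,34]

```text
t: 17.65
tool_pos: [0.617, 0.0406, 0.1621]
orientation: [2.151, 2.29, 0.0]
force: [-0.1, 0.4, -2.9]
opening: 0.0393
gripper_force: 40.0
```

```bash
python3 - <<'E'
from h import *
togo((.618,.041,.16),(.618,.041,.056))
E
```

```text
t 17.65 pos [0.617  0.0406 0.1621] F [-0.1  0.4 -2.9] open 0.0393 turn [ 0.   -0.   -0.01]
-> (0.618, 0.041, 0.16) [0.01 0.04 0.08]
-> (0.618, 0.041, 0.056) [0.   0.   4.16]
```

>>> move_arm:
  plan:
    - [0,0,0,0.02,0.03,0.4,34]
    - [0,0,0,0,0,0.8,34]
    - [0,0,0,0,0,0.8,34]
    - [0,0,0,0,0,0.8,34]
    - [0,0,0,0,0,0.6,34]
    - [0,0,0,0,0,0.1,34]
    - [0,0,0,0,0,0.1,34]
    - [0,0,0,0,0,0.1,34]
    - [0,0,0,0,0,0.1,34]
    - [0,0,0,0,0,0.1,34]

```text
t: 18.65
tool_pos: [0.6184, 0.0411, 0.0653]
orientation: [2.15, 2.289, 0.002]
force: [0.1, 0.2, -4.0]
opening: 0.0393
gripper_force: 40.0
```

>>> move_arm:
  plan:
    - [0,0,0,0,0,0.12,34]
    - [0,0,0,0,0,0.12,34]
    - [0,0,0,0,0,0.1,34]
    - [0,0,0,0,0,0,34]
    - [0,0,0,0,0,0,65]
    - [0,0,0,0,0,0,70]
    - [0,0,0,0,0,0,70]
    - [0,0,0,0,0,-0.5,70]
    - [0,0,0,0,0,-0.9,70]
    - [0,0,0,0,0,-0.9,70]

```text
t: 19.65
tool_pos: [0.6176, 0.0412, 0.1149]
orientation: [-2.151, -2.29, 0.0]
force: [0.3, 0.3, 0.2]
opening: 0.0697
gripper_force: 0.0
```

```bash
python3 - <<'E'
from h import *
togo((.468,.0505,.114),(.468,.0505,.047))
c=cam('wrist'); rings(c,.081,.093,(.58,.65,0,.08)); rings(c,.073,.087,(.43,.51,.01,.09))
E
```

```text
t 19.65 pos [0.6176 0.0412 0.1149] F [0.3 0.3 0.2] open 0.0697 turn [-0.    0.   -0.01]
-> (0.468, 0.0505, 0.114) [ 0.75 -5.95  0.04]
-> (0.468, 0.0505, 0.047) [0.   0.   2.68]
ring px [322. 220.] n 1365 xy 0.6173 0.042 dia 0.0407 z 0.0866
ring px [117. 191.] n 1249 xy 0.4684 0.0514 dia 0.0344 z 0.0787
```

Socket c is seated. Next is b, the steel one rather than the yellow.

>>> move_arm:
  plan:
    - [0,0,0,0.11,-0.85,0,80]
    - [0,0,0,0.11,-0.85,0,80]
    - [0,0,0,0.11,-0.85,0,80]
    - [0,0,0,0.11,-0.85,0,80]
    - [0,0,0,0.11,-0.85,0,80]
    - [0,0,0,0.11,-0.85,0,80]
    - [0,0,0,0.1,-0.87,0,80]
    - [0,0,0,0,0,0,80]
    - [0,0,0,0,0,0,80]
    - [0,0,0,0,0,0,80]

```text
t: 20.7
tool_pos: [0.4688, 0.0507, 0.1143]
orientation: [2.15, 2.288, 0.002]
force: [-0.2, 0.0, 0.2]
opening: 0.0795
gripper_force: 0.0
```

```bash
python3 - <<'E'
from h import *
togo((.468,.0505,.114),(.468,.0505,.0475))
c=cam('wrist'); rings(c,.073,.087,(.43,.51,.01,.16)); save(c,'w5.png')
E
```

```text
t 20.7 pos [0.4688 0.0507 0.1143] F [-0.2  0.   0.2] open 0.0795 turn [ 0.02  0.   -0.01]
-> (0.468, 0.0505, 0.114) [-0.01 -0.03  0.01]
-> (0.468, 0.0505, 0.0475) [0.   0.   2.66]
ring px [331. 107.] n 1088 xy 0.4692 0.1291 dia 0.0332 z 0.08
ring px [321. 216.] n 972 xy 0.4677 0.0517 dia 0.0339 z 0.0792
```

View pics/w5.png

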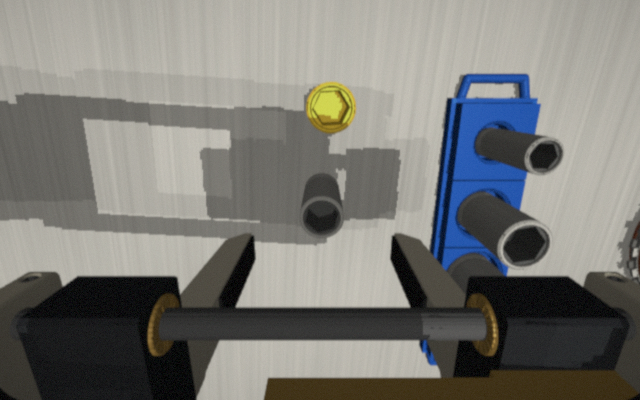

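The steel socket b at (321,216) is between the fingers and the yellow one at (331,107) is clear. Descending.

>>> move_arm:
  plan:
    - [0,0,0,0,-0.03,0.75,75]
    - [0,0,0,0,0,0.75,65]
    - [0,0,0,0,0,0.75,55]
    - [0,0,0,0,0,0.4,55]
    - [0,0,0,0,0,0,27]
    - [0,0,0,0,0,0,27]
    - [0,0,0,0,0,0,27]
    - [0,0,0,0,0,0,27]
    - [0,0,0,0,0,0,27]
    - [0,0,0,0,0,-0.3,27]

```text
t: 21.75
tool_pos: [0.466, 0.0508, 0.0543]
orientation: [-2.15, -2.289, 0.002]
force: [-0.2, 0.4, -2.3]
opening: 0.0322
gripper_force: 40.0
```

```bash
python3 - <<'E'
from h import *
togo((.468,.051,.16),(.6262,-.0908,.16),(.6262,-.0908,.056))
E
```

```text
t 21.75 pos [0.466  0.0508 0.0543] F [-0.2  0.4 -2.3] open 0.0322 turn [-0.02 -0.   -0.01]
-> (0.468, 0.051, 0.16) [ 0.    0.08 -4.23]
-> (0.6262, -0.0908, 0.16) [-6.06  5.96  0.  ]
-> (0.6262, -0.0908, 0.056) [0.   0.   4.16]
```

>>> move_arm:
  plan:
    - [0,0,0,0,0,-0.9,27]
    - [0,0,0,0,0,-0.9,27]
    - [0,0,0,0,0,-0.9,27]
    - [0,0,0,0,0,-0.9,27]
    - [0,0,0,0,0,-0.7,27]
    - [0,0,0,-0.8,0.8,0,27]
    - [0,0,0,-0.8,0.8,0,27]
    - [0,0,0,-0.8,0.8,0,27]
    - [0,0,0,-0.8,0.8,0,27]
    - [0,0,0,-0.8,0.8,0,27]

```text
t: 22.75
tool_pos: [0.5731, -0.0435, 0.1623]
orientation: [-2.151, -2.289, 0.001]
force: [-0.4, 0.6, -1.7]
opening: 0.0321
gripper_force: 40.0
```

>>> move_arm:
  plan:
    - [0,0,0,-0.8,0.8,0,27]
    - [0,0,0,-0.8,0.8,0,27]
    - [0,0,0,-0.46,0.42,0,27]
    - [0,0,0,0,0,0,27]
    - [0,0,0,0,0,0,27]
    - [0,0,0,0,0,0,27]
    - [0,0,0,0,0,0,27]
    - [0,0,0,0,0,0,27]
    - [0,0,0,0,0,0,27]
    - [0,0,0,0,0,0,27]

```text
t: 23.75
tool_pos: [0.6264, -0.0909, 0.1624]
orientation: [2.151, 2.29, 0.0]
force: [-0.3, -0.6, -2.5]
opening: 0.0326
gripper_force: 40.0
```

```bash
python3 - <<'E'
from h import *
togo((.6262,-.0908,.16),(.6262,-.0908,.056))
E
```

```text
t 23.75 pos [ 0.6264 -0.0909  0.1624] F [-0.3 -0.6 -2.5] open 0.0326 turn [ 0.    0.   -0.01]
-> (0.6262, -0.0908, 0.16) [ 0.   -0.01  0.1 ]
-> (0.6262, -0.0908, 0.056) [0.   0.   4.16]
```

>>> move_arm:
  plan:
    - [0,0,0,0,-0.01,0.4,27]
    - [0,0,0,0,0,0.8,27]
    - [0,0,0,0,0,0.8,27]
    - [0,0,0,0,0,0.8,27]
    - [0,0,0,0,0,0.6,27]
    - [0,0,0,0,0,0.1,27]
    - [0,0,0,0,0,0.1,27]
    - [0,0,0,0,0,0.1,27]
    - [0,0,0,0,0,0.1,27]
    - [0,0,0,0,0,0.1,27]

```text
t: 24.75
tool_pos: [0.6269, -0.0913, 0.0656]
orientation: [2.15, 2.289, 0.001]
force: [0.2, -0.2, -3.4]
opening: 0.0323
gripper_force: 40.0
```

>>> move_arm:
  plan:
    - [0,0,0,0,0,0.12,27]
    - [0,0,0,0,0,0.12,27]
    - [0,0,0,0,0,0.1,27]
    - [0,0,0,0,0,0,27]
    - [0,0,0,0,0,0,60]
    - [0,0,0,0,0,0,65]
    - [0,0,0,0,0,0,65]
    - [0,0,0,0,0,-0.5,65]
    - [0,0,0,0,0,-0.9,65]
    - [0,0,0,0,0,-0.9,65]

```text
t: 25.75
tool_pos: [0.6261, -0.0911, 0.1152]
orientation: [-2.151, -2.29, 0.0]
force: [0.5, 0.3, -0.4]
opening: 0.0645
gripper_force: 0.0
```

>>> move_arm:
  plan:
    - [0,0,0,0,0,-0.9,80]
    - [0,0,0,0,0,-0.9,80]
    - [0,0,0,0,-0.9,-0.5,80]
    - [0,0,0,0,-0.9,0,80]
    - [0,0,0,0,-0.9,0,80]
    - [0,0,0,0,-0.9,0,80]
    - [0,0,0,0,-0.9,0,80]
    - [0,0,0,0,-0.9,0,80]
    - [0,0,0,0,-0.9,0,80]
    - [0,0,0,0,0,0,80]

```text
t: 26.75
tool_pos: [0.4677, -0.1011, 0.1724]
orientation: [2.151, 2.288, 0.0]
force: [0.1, -0.8, 0.5]
opening: 0.0803
gripper_force: 0.0
```

```bash
python3 - <<'E'
from h import *
togo()
c=cam('wrist');rings(c,.081,.093,(.57,.67,-.15,.15)); c=cam('top'); print('top'); rings(c,.08,.093,(.57,.67,-.15,.15)); rings(c,.065,.085,(.43,.58,-.4,.16)); save(c,'t2.png')
E
```

```text
t 26.75 pos [ 0.4677 -0.1011  0.1724] F [ 0.1 -0.8  0.5] open 0.0803 turn [ 0.01  0.01 -0.02]
ring px [528.  31.] n 1581 xy 0.6167 0.0416 dia 0.0412 z 0.0865
ring px [513. 120.] n 1624 xy 0.6218 -0.0246 dia 0.0483 z 0.0866
ring px [499. 195.] n 758 xy 0.6255 -0.0898 dia 0.0339 z 0.0862
top
ring px [327. 167.] n 199 xy 0.6213 -0.0278 dia 0.0473 z 0.0863
ring px [357. 166.] n 109 xy 0.6246 -0.0928 dia 0.0333 z 0.0861
ring px [296. 170.] n 148 xy 0.6162 0.039 dia 0.0403 z 0.0864
ring px [265. 171.] n 72 xy 0.6128 0.1042 dia 0.0263 z 0.0858
ring px [254. 240.] n 127 xy 0.4685 0.1262 dia 0.0331 z 0.0779
```

View pics/t2.png

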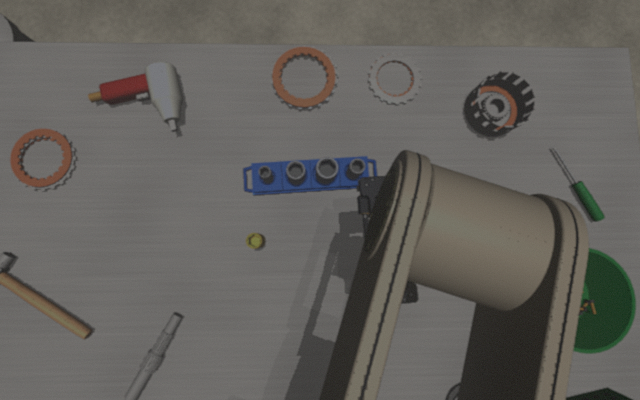

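The four sockets stand in the tray at (265,171), (296,170), (327,167) and (357,166), all level at about 0.087. The yellow one is unmoved at (255,241). The gear and sleeve are hidden behind the arm, but it never went near them. Handing in.

```bash
python3 -c "from plant import close_job; print(close_job())"
```

```text
the job is handed in; nothing more can be done
None
```

All four sockets stand mouth-up and fully seated in their own holes, the job was handed in at about 27 s of the 93 s allowed, and the gear, sleeve and yellow look-alike were left alone.

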